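Latch the fuming cabinet and set its purge damper half open

ROBOT

A 7-joint arm with a two-finger parallel gripper is mounted at the origin on a cart in front of the work surface, level with it; the furniture and walls round the work are solid. World frame = base frame: x ahead of the robot, y to its left, z up, the work surface at z = 0. Lengths are in mm, angles in rad, forces in N, time in s.
With the tool pointing down it reaches from about 425 to 925 mm from the base axis. Payload 6.8 kg.
Tool frame: the origin (TCP) lies at the very end of the fingers, on their centre line; the grasp point (between the pads) lies 19 mm behind it; z points along the fingers, y is the line along which they close (so a half turn about z gives the same grasp; the last joint's range is limited). The gripper opens to 85 mm and grips with 20 to 120 N. Pads are 22 mm wide; open, the fingers measure 114 mm over their backs; the gripper's body (76 mm by 85 mm) begins 54 mm behind the grasp point. The pads swing forward as they close: fully open they stand 13 mm farther back than shut.
Start: joints at [1.08, 0.477, 0.022, 1.555, -0.011, 1.109, -0.083], TCP at [252.136, -626.159, 231.308] pointing down, gripper open.
Joint ranges: [-2.96, 2.96], [-0.34, 2.1], [-1.41, 1.46], [0.24, 2.44], [-1.37, 4.51], [0.17, 1.92], [-2.96, 2.96]. Speed limits (rad/s): [2.39, 2.39, 3.14, 3.14, 3.14, 3.14, 3.14].

INTERFACE

Orientations are given as a unit quaternion [w, x, y, z].
In Python, from station import env gives the robot as it stands.
- The arm moves only by the shell command python3 inch.py, which reads ROWS from standard input. ROWS is a JSON object with one list for each field, all of the same length, 1 to 5, a row being the entries at one place: wx, wy, wz (a rotation vector in fractions of the full range, 1 being pi/2 rad), tx, ty, tz (the shift in shares of the most that a row can go, 1 being 50 mm), jaw (the finger opening in mm); each row shifts and turns the commanded pose from where the row before left it, along the tool's axes as they then stand; what a row does not reach is not made up. A row lasts 1/10 s, in which the tool goes at most 50 mm and 0.15 rad, less where a joint would pass 70% of its speed; a pose out of reach is approached as far as the arm can. The fingers move at their own pace and stop on an object; the grip force is fixed at half the most. Time passes only in rows, so rows that do not move let the fingers close. It prints the time, the measured TCP pose, the force, the opening and the grip force at its end. A shift or turn number past 1, either way, is cut back to 1. Input that does not fit is refused with a message, and nothing moves.
- env.state(): the state, without advancing time (a new reading comes with each control period).
- env.capture(name): name is "scene" or "top" or "wrist"; returns a dict with "pixels" (400x640x3 uint8, blue, green, red), "z_map" (400x640 float32, mm along the optical axis (not along the pixel's ray), 0 where there is no reading), "intrinsics" (3x3 intrinsics, pixels), "R" (3x3) and "t" (3): a world point X has camera coordinates R X + t. Camera axes: x right, y down, z forward; pixel columns grow to the right and rows downward; lengths in mm; the calibration is good to about 2 mm. A picture is of the moment at which its call begins.
- env.job_done(): hands the job in; it is judged then, once.
The state is a dict: "clock": time; "joints": joint angles; "qd": joint speeds; "effort": joint torques, N m; "tcp_pos": TCP position; "eef_rot": TCP orientation; "force": force on the tool from outside, world axes, zero at the start; "wrist_torque": the same for the moment, N m; "width": finger opening in mm; "grasp_force": force on a finger pad.
Only numpy, scipy, OpenCV 4.12 (cv2) and the standard library are available. Lean on these libraries where they do the work, as an engineer would, in place of code of your own. Each camera call takes 0.05 s, during which the arm holds its last target. There are 200 camera calls.

TASK

Make the small fuming cabinet ready for purging. First latch its hatch: press it down on its springy seal and turn the black wing knob clockwise as far as it goes, so that the hidden tongue swings behind the frame and holds it shut. Then set the red damper lever half open, at about 45 degrees: gently press its end down to free the pawl, swing it to the middle one of the five notches, feel for the notch and let the lever spring up and lock in it; leave the small things round the cabinet where they are.

Things in the scene. Friction and masses are not known exactly. Their poses are not given: they have to be found in the camera images.
- cabinet: white fuming cabinet with its purge line, one piece, fixed. Origin on the table under the centre of the white box (180 x 180 mm, top frame 115 mm high, base 220 x 200). z up; -x is the front with the round dial; the -y side carries the purge line along -y: pipe, damper, then a grey filter cylinder (82 mm across, top 103 mm above the table, from y = -212 to -300 mm).
- hatch (a joint): aluminium hatch with a dark window on top of the box, hinged at its back edge (cabinet x = +80, z = 118 mm), upper face 123 mm above the table when shut. rad: 0 = right down. A foam seal under its front edge holds it ajar at about 0.06 (knob 7 mm higher). Pressing it right down at the knob takes about 10 N; there is a hard stop there.
- wing_knob (a joint): black wing knob on the hatch, rad, clockwise from above positive. 0: wing along the cabinet's y, tongue free; 1.57 (hard stop): wing along the cabinet's x, tongue under the frame's front lip. Friction 0.12 N m. The tongue (30 mm, unseen below the hatch) jams on the lip at about 0.6 unless the hatch is right down; then it passes 1 mm under the lip and holds the hatch down.
- wing_grip (a point): point on the knob's axis at which to grip: 30 mm above the hatch's upper face, 13 mm below the wing's top. The wing is 69 mm long, 11 mm thick, its underside 10 mm above the hatch. z along the knob's axis (up), y along the wing (the white mark, on the same side as the tongue, at -y). With the hatch shut it stands at x = -45, y = 0, z = 153 mm in the cabinet frame.
- damper (a joint): opening of the damper, rad: 0 = closed, lever along the cabinet's -x (to the front); 1.571 = open, lever along the cabinet's -y (over the filter); counterclockwise from above positive. Five notches 22.5 degrees (0.393) apart; the plate they are cut in is clamped in slots, so the middle notch (green dab) lies at 0.785 give or take 0.14: feel for it. Friction 0.12 N m.
- lever: red damper lever, 138 mm long, with the pawl on its tail 45 mm behind the axis. Origin on the damper's axis at the cross pin on which it rocks; -x along the lever to its end. A spring lifts the end (5 N there at first, 8 N right down). Rocked by 0: up, pawl down in a notch, locked (0.025 rad of play either way); 0.08 rad: pawl on a land, not locked; 0.15 rad: right down, hard stop, pawl free.
- lever_pad (a point): middle of the floor of the trough at the lever's end, 103 mm from the damper's axis. The trough is 64 mm long and 29 mm wide inside, its rims 9 mm above its floor. x points along the lever to the axis, z up out of the floor. Locked it is 142 mm above the table, about 134 mm with the pawl on a land, 127 mm right down.
- damper_axis (a point): point on the damper's upright axis at the height of the cross pin, 140 mm above the table, at x = 0, y = -155 mm in the cabinet frame. At the start the pawl may sit in a notch or on a land between two. The notched plate round it is 107 mm across, its top 128 mm above the table.
- dish_a: clear petri dish, 62 mm across, 14 mm high, in front of the cabinet, a bystander; origin at its underside
- vial_a1: vial with red cap, 23 mm across, 53 mm high, beside the cabinet's +y side, a bystander; origin at its underside
- driver_a: yellow screwdriver, 160 mm long, 19 mm thick, lying in front of the purge line, a bystander; origin at its underside

How it is judged:
By the outcome, as a careful person would: the job done as asked, in the order asked, and still so for the second after the job is handed in, with the robot touching nothing.
It also fails if it takes over 58 s, if anything falls off the work surface, if the arm or the gripper's body presses on something with over 40 N, if the wrist force passes 120 N, or if a joint passes its speed limit or range.

## Working session

There is one attempt and no reset: what is moved stays moved. The work goes in short steps, Python scripts to look and compute and a shell command to move; the robot and the scene stay as the last step left them, time stands still between calls to the robot, and variables do not carry over. Pictures are saved under pics/ and viewed, at most 10 in all, crops included, and the job is handed in when it is done.

```bash
ls; mkdir -p pics
python3 - <<'E'
from station import env
import cv2,numpy as np
s=env.state();print({k:np.round(v,3).tolist() for k,v in s.items()})
for n in("scene","top"):
    c=env.capture(n);cv2.imwrite(f"pics/{n}1.png",c["pixels"]);np.savez(f"pics/{n}1.npz",**c)
    print(n,c["intrinsics"].round(1).tolist(),c["R"].round(3).tolist(),c["t"].round(1).tolist())
E
```

```text
inch.py
pics
station.py
{'clock': 0.0, 'joints': [1.08, 0.478, 0.022, 1.556, -0.011, 1.109, -0.083], 'qd': [-0.001, 0.0, 0.001, -0.001, 0.0, -0.001, 0.001], 'effort': [-0.001, -59.645, 1.608, -28.12, 0.012, 0.009, -0.0], 'tcp_pos': [251.862, -625.602, 230.288], 'eef_rot': [-0.001, 0.982, 0.19, -0.0], 'force': [-0.338, 0.088, -0.026], 'wrist_torque': [0.045, -0.002, -0.003], 'grasp_force': 0.0, 'width': 85.239}
scene [[515.0, 0.0, 314.8], [0.0, 515.0, 206.2], [0.0, 0.0, 1.0]] [[-0.766, -0.643, 0.016], [-0.331, 0.372, -0.868], [0.552, -0.67, -0.497]] [435.4, 280.0, 690.3]
top [[416.8, 0.0, 318.7], [0.0, 416.8, 198.9], [0.0, 0.0, 1.0]] [[0.013, -1.0, -0.013], [-0.988, -0.011, -0.154], [0.154, 0.014, -0.988]] [11.2, 594.1, 867.7]
```

View pics/scene1.png

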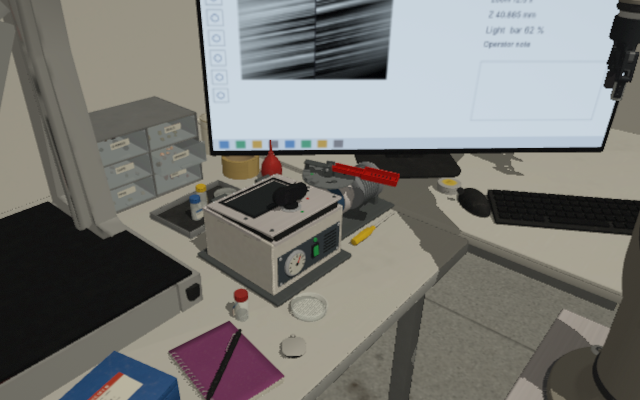

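View pics/top1.png

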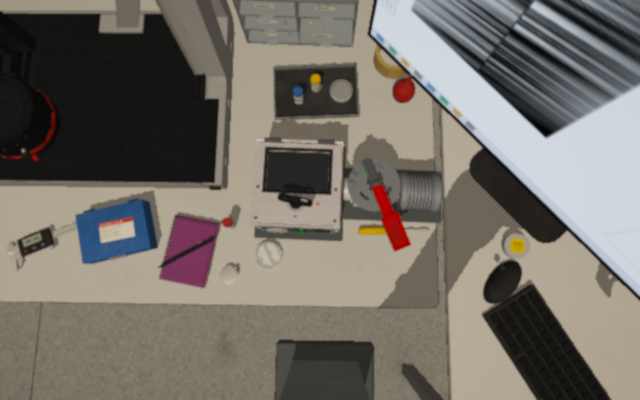

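The top view shows the cabinet box at about (298,187), the black knob at (294,200), and the red lever running from its pivot near (374,187) to its end near (400,245). I'll enlarge that area.

```bash
cat > h.py <<'E'
import numpy as np,cv2
def P(c,u,v,z=None):
    K,R,t=c["intrinsics"],c["R"],c["t"]
    d=R.T@np.linalg.solve(K,[u,v,1.]);o=-R.T@t
    if z is None: return o+d*c["z_map"][int(round(v)),int(round(u))]
    return o+d*(z-o[2])/d[2]
def proj(c,X):
    q=c["intrinsics"]@(c["R"]@np.asarray(X,float)+c["t"]);return q[:2]/q[2]
E
python3 - <<'E'
from h import *
c=dict(np.load("pics/top1.npz"))
im=c["pixels"][125:260,240:450];cv2.imwrite("pics/crop1.png",cv2.resize(im,(798,513),interpolation=cv2.INTER_CUBIC))
for u,v in[(258,143),(340,143),(340,228),(256,228),(294,200),(374,187),(395,235),(425,190),(500,60),(400,50),(560,250),(480,150)]:print(u,v,P(c,u,v).round(0))
E
```

```text
258 143 [697. 143. 123.]
340 143 [701. -25. 114.]
340 228 [534. -30.  10.]
256 228 [532. 160.   9.]
294 200 [572.  63. 170.]
374 187 [604. -91. 142.]
395 235 [ 511. -132.  134.]
425 190 [ 607. -202.   98.]
500 60 [ 783. -276.  313.]
400 50 [ 911. -154.  109.]
560 250 [ 491. -524.   -0.]
480 150 [ 716. -349.   18.]
```

View pics/crop1.png

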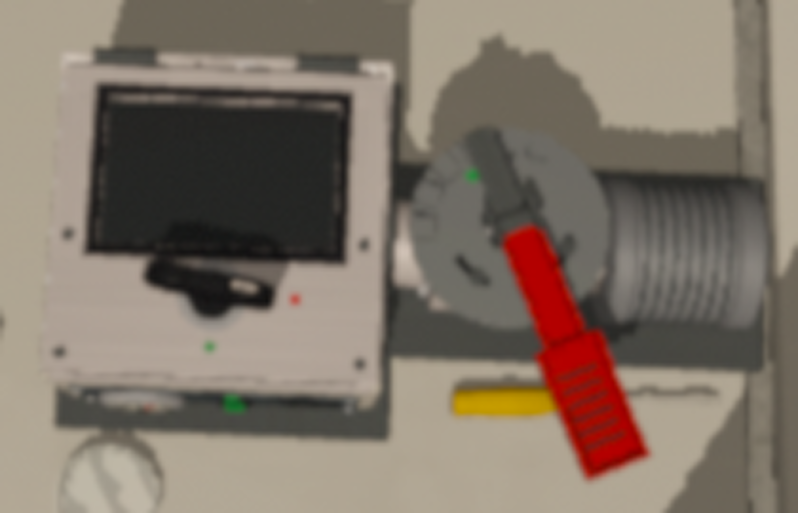

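The crop shows the wing from (150,272) to (272,292), with the white mark at its right end. The frame corners are near (62,58), (395,70), (380,392) and (45,375). The lever runs from the pivot at about (515,220) to end corners (585,478) and (648,452), and the green dab is at (473,175). The knob is about 0.1 rad clockwise and the lever is roughly 23° open.

Run:
```python
from h import *
c=dict(np.load("pics/top1.npz"));s=dict(np.load("pics/scene1.npz"))
px=lambda x,y:(240+(x+.5)/3.8-.5,125+(y+.5)/3.8-.5)
print("cam",(-c["R"].T@c["t"]).round(0))
W=np.array([P(c,*px(*p),115) for p in[(62,60),(395,72),(381,392),(45,376)]]);print(W.round(0),W.mean(0).round(0))
L=np.array([[90,90],[90,-90],[-90,-90],[-90,90.]])
A=L-L.mean(0);B=W[:,:2]-W[:,:2].mean(0)
th=np.arctan2((A[:,0]*B[:,1]-A[:,1]*B[:,0]).sum(),(A*B).sum());o=W[:,:2].mean(0)
print("yaw",th,"res",(B-A@np.array([[np.cos(th),np.sin(th)],[-np.sin(th),np.cos(th)]])).round(1).tolist())
# depth: plane-top frame mask
K,R,t=c["intrinsics"],c["R"],c["t"]
v,u=np.mgrid[:400,:640];d=np.stack([(u-K[0,2])/K[0,0],(v-K[1,2])/K[1,1],np.ones_like(u)],-1)*c["z_map"][...,None]
X=(d-t)@R
def rect(m):
    m=m.astype(np.uint8);n,l,st,_=cv2.connectedComponentsWithStats(m);k=1+st[1:,4].argmax();p=X[l==k]
    return cv2.minAreaRect(p[:,:2].astype(np.float32)),p[:,2].mean()
roi=(u>240)&(u<445)&(v>120)&(v<262)
print("box",rect(roi&(X[...,2]>100)&(u<345)))
hsv=cv2.cvtColor(c["pixels"],cv2.COLOR_BGR2HSV)
red=roi&((hsv[...,0]<8)|(hsv[...,0]>172))&(hsv[...,1]>180)&(hsv[...,2]>90)&(u>365)
print("lever red",rect(red))
p=X[red];m=p[:,:2].mean(0);w,V=np.linalg.eigh(np.cov(p[:,:2].T));print("lever dir",V[:,1],m,np.percentile(p[:,2],[2,50,98]))
ax=V[:,1]*np.sign(-V[0,1]);
sd=(p[:,:2]-m)@ax;lat=(p[:,:2]-m)@np.array([-ax[1],ax[0]])
for a in range(-70,70,8):
    q=(abs(sd-a)<4)
    if q.sum()>2: print(a,q.sum(),p[q&(abs(lat)<9),2].mean().round(1),np.median(p[q,2]).round(1))
k=roi&(X[...,2]>140)&(u<330);(r,z)=rect(k);print("knob",r,z,X[k][:,2].max())
p=X[k];print(p[:,:2].mean(0))
for q in[(150,272),(272,292),(210,280)]:print(P(c,*px(*q),166).round(0))
print("yg",P(c,*px(473,175),128))
mon=(X[...,2]>200)&(X[...,0]<950)&(u>350)
pm=X[mon]
for y in range(-700,-100,50):
    q=abs(pm[:,1]-y)<15
    if q.any():print(y,pm[q].min(0).round(0))
```

```text
cam [453.   5. 949.]
[[705. 149. 115.]
 [699. -32. 115.]
 [525. -26. 115.]
 [531. 152. 115.]] [615.  61. 115.]
yaw -0.02957682833095841 res [[-3.2, 1.2], [-3.0, -0.6], [2.6, 0.8], [3.6, -1.4]]
box (((582.1129760742188, 63.483192443847656), (180.12010192871094, 254.53062438964844), 88.2783203125), np.float64(131.0422976455458))
lever red (((503.580810546875, -95.63446044921875), (117.17705535888672, 192.84519958496094), 57.896358489990234), np.float64(140.95621166927768))
lever dir [-0.93672745 -0.35005954] [ 541.00857798 -122.99282057] [129.09210146 136.40971468 146.82588964]
-70 27 141.1 141.4
-62 47 141.4 140.9
-54 48 140.5 139.9
-46 45 140.6 140.3
-38 47 139.3 139.9
-30 50 138.3 138.4
-22 48 137.6 137.8
-14 50 137.8 137.4
-6 77 138.2 137.8
2 74 135.3 135.7
10 71 134.8 135.0
18 70 133.9 134.7
26 71 133.6 133.9
34 76 132.7 133.1
42 69 132.1 132.6
50 68 131.1 131.5
58 37 133.9 135.5
knob ((532.83642578125, 32.408119201660156), (160.64630126953125, 51.14326477050781), 36.4618034362793) 168.97279050853047 949.1070728092861
[556.63277652  54.85970938]
[580.  92. 166.]
[570.  31. 166.]
[576.  62. 166.]
yg [639.62984912 -73.36414347 128.        ]
-550 [ 493. -552.  200.]
-500 [ 529. -515.  200.]
-450 [ 580. -465.  200.]
-400 [ 634. -415.  200.]
-350 [ 686. -365.  200.]
-300 [ 738. -315.  200.]
-250 [ 791. -265.  200.]
-200 [ 845. -215.  200.]
-150 [ 898. -165.  200.]
```

Cabinet origin is about (615,61) with yaw about -0.03. The lever is at about 0.39 and sloping, so the pawl is on a land. The dab suggests the middle notch is near 0.64. I'll move above the knob first.

The rows are not in the units I measure in: shifts go in shares of 50 mm and turns go in shares of pi/2 rad. I convert before sending: 35 mm is 0.7, -32 mm is -0.64.

```bash
echo '{"wx": [0,0,0,0,0],"wy": [0,0,0,0,0],"wz": [0,0,0,0,0],"tx": [0.7,0.7,0.7,0.7,0.7],"ty": [-0.64,-0.64,-0.64,-0.64,-0.64],"tz": [0,0,0,0,0],"jaw": [85,85,85,85,85]}' | python3 inch.py
echo '{"wx": [0,0,0,0,0],"wy": [0,0,0,0,0],"wz": [0,0,0,0,0],"tx": [0.7,0.7,0.7,0.7,0.7],"ty": [-0.64,-0.64,-0.64,-0.64,-0.64],"tz": [0,0,0,0,0],"jaw": [85,85,85,85,85]}' | python3 inch.py
```

```text
clock: 0.6
tcp_pos: [355.0, -410.4, 231.0]
eef_rot: [-0.0, 0.982, 0.19, -0.0]
force: [0.3, 0.1, -0.1]
width: 85.0
grasp_force: 0.0
clock: 1.1
tcp_pos: [457.5, -196.7, 231.2]
eef_rot: [0.0, 0.982, 0.19, -0.0]
force: [0.5, -0.5, 0.5]
width: 85.2
grasp_force: 0.0
```

In the tool's units: 34 mm is 0.68, -33 mm is -0.66.

```bash
echo '{"wx": [0,0,0,0,0],"wy": [0,0,0,0,0],"wz": [0,0,0,0,0],"tx": [0.68,0.68,0.68,0.68,0.68],"ty": [-0.66,-0.66,-0.66,-0.66,-0.66],"tz": [0,0,0,0,0],"jaw": [85,85,85,85,85]}' | python3 inch.py
echo '{"wx": [0,0,0,0,0],"wy": [0,0,0,0,0],"wz": [-0.0637,-0.0955,-0.0955,-0.0955,-0.0955],"tx": [0.68,0,0,0,0],"ty": [-0.66,0,0,0,0],"tz": [0,0,0,0,0],"jaw": [85,85,85,85,85]}' | python3 inch.py
echo '{"wx": [0,0],"wy": [0,0],"wz": [-0.0955,-0.0955],"tx": [0,0],"ty": [0,0],"tz": [0,0],"jaw": [85,85]}' | python3 inch.py
python3 - <<'E'
from station import env
from h import *
c=env.capture("wrist");np.savez("pics/w1.npz",**c);im=c["pixels"].copy()
cv2.imwrite("pics/w1.png",im)
print(env.state()["joints"].round(2) if hasattr(env.state()["joints"],'round') else env.state()["joints"],(-c["R"].T@c["t"]).round(0),c["R"].round(2).tolist())
E
```

```text
clock: 1.6
tcp_pos: [553.6, 19.6, 231.1]
eef_rot: [0.0, 0.982, 0.19, -0.0]
force: [1.2, 0.4, 0.1]
width: 85.1
grasp_force: 0.0
clock: 2.1
tcp_pos: [572.2, 61.3, 230.8]
eef_rot: [-0.0, 0.855, 0.518, -0.001]
force: [0.0, 0.3, 0.2]
width: 84.9
grasp_force: 0.0
clock: 2.3
tcp_pos: [572.3, 61.1, 230.9]
eef_rot: [-0.0, 0.768, 0.64, -0.0]
force: [0.5, -0.5, 0.0]
width: 85.1
grasp_force: 0.0
[ 0.22  0.37 -0.54  1.77  0.21  1.07 -0.58] [587. 142. 371.] [[0.98, -0.18, -0.0], [-0.17, -0.93, 0.32], [-0.06, -0.32, -0.95]]
```

View pics/w1.png

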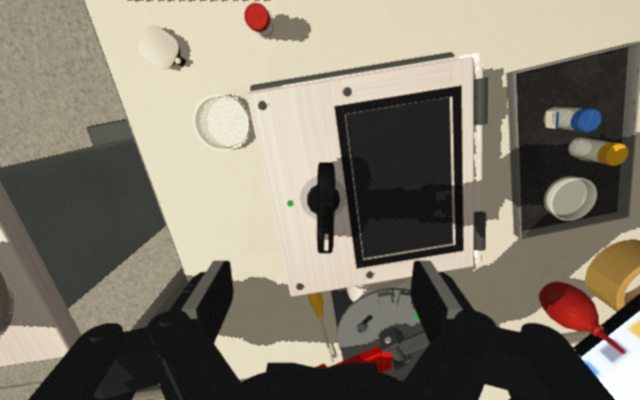

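The wrist view shows the wing upright from (326,164) to (326,251) with the white mark at the lower end, lying between the fingers. The damper pivot is at about (388,340) and the green dab at (417,316).

Run:
```python
from h import *
c=dict(np.load("pics/w1.npz"))
a,b=P(c,326,164,172),P(c,326,251,172);print("wing",a.round(1),b.round(1),((a+b)/2).round(1),np.linalg.norm(a-b),"perp ang",np.degrees(np.arctan2(b[1]-a[1],b[0]-a[0]))+90)
for q in[(326,185),(326,200),(326,235)]:print(P(c,*q).round(1))
for q in[(252,87),(474,56),(290,295),(480,265)]:print("corner",P(c,*q,118).round(1),P(c,*q).round(1))
print("dab",P(c,417,316,128),P(c,417,316))
```

```text
wing [581.9  98.8 172. ] [570.8  37.1 172. ] [576.4  67.9 172. ] 62.62528757023825 perp ang -10.16641513274655
[579.4  84.5 170.7]
[577.5  73.8 169.6]
[573.   49.4 172.2]
corner [535.9 155.6 118. ] [514.1 161.4  10. ]
corner [701.9 146.9 118. ] [704.2 147.  113. ]
corner [524.7 -31.  118. ] [ 495.2 -113.1   -2.4]
corner [702.4 -30.8 118. ] [ 756.9 -112.4   -1.7]
dab [638.82059483 -68.10469593 128.        ] [640.34285486 -74.26882949 120.85668345]
```

In the tool's units: 30 mm is 0.6, 20 mm is 0.4.

```bash
echo '{"wx": [0,0,0,0,0],"wy": [0,0,0,0,0],"wz": [0,0,0,0,0],"tx": [0.04,0,0,0,0],"ty": [0.04,0,0,0,0],"tz": [0.6,0.6,0.4,0.2,0],"jaw": [85,85,85,85,20]}' | python3 inch.py
echo '{"wx": [0,0,0],"wy": [0,0,0],"wz": [0,0,0],"tx": [0,0,0],"ty": [0,0,0],"tz": [0,0,0],"jaw": [20,20,20]}' | python3 inch.py
```

```text
clock: 2.85
tcp_pos: [574.0, 62.6, 140.0]
eef_rot: [-0.001, 0.771, 0.637, -0.001]
force: [-0.6, 0.2, -0.0]
width: 73.0
grasp_force: 0.0
clock: 3.15
tcp_pos: [575.6, 63.0, 142.4]
eef_rot: [0.001, 0.77, 0.637, 0.001]
force: [-0.7, 0.1, -0.2]
width: 27.7
grasp_force: 0.0
```

```bash
echo '{"wx": [0,0,0,0],"wy": [0,0,0,0],"wz": [0,0,0,0],"tx": [0,0,0,0],"ty": [0,0,0,0],"tz": [0,0,0,0],"jaw": [14,0,0,0]}' | python3 inch.py
python3 - <<'E'
from station import env
import cv2
c=env.capture("wrist");cv2.imwrite("pics/w2.png",c["pixels"])
E
```

```text
clock: 3.55
tcp_pos: [574.4, 63.0, 140.9]
eef_rot: [-0.0, 0.77, 0.638, -0.0]
force: [0.7, 1.2, -4.1]
width: 10.1
grasp_force: 58.2
```

View pics/w2.png

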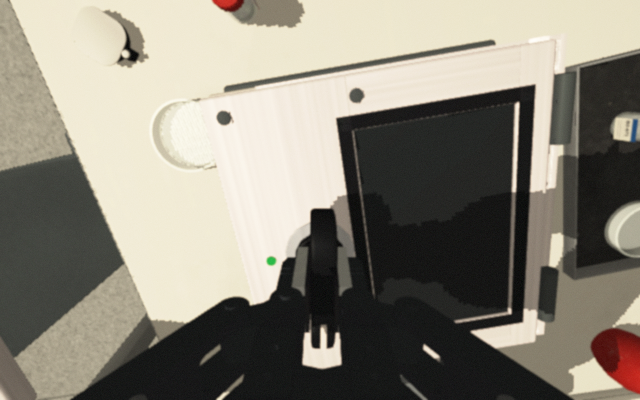

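Wing is gripped (width 10). Pressing down.

In the tool's units: 3 mm is 0.06.

```bash
echo '{"wx": [0,0,0],"wy": [0,0,0],"wz": [0,0,0],"tx": [0,0,0],"ty": [0,0,0],"tz": [0.06,0.06,0],"jaw": [0,0,0]}' | python3 inch.py
echo '{"wx": [0,0],"wy": [0,0],"wz": [0,0],"tx": [0,0],"ty": [0,0],"tz": [0.04,0],"jaw": [0,0]}' | python3 inch.py
```

```text
clock: 3.9
tcp_pos: [573.5, 63.0, 135.7]
eef_rot: [-0.0, 0.77, 0.638, -0.001]
force: [-9.3, -0.1, 10.1]
width: 10.3
grasp_force: 59.0
clock: 4.1
tcp_pos: [573.4, 63.0, 134.6]
eef_rot: [-0.0, 0.77, 0.638, -0.001]
force: [-12.0, -2.1, 14.4]
width: 9.9
grasp_force: 59.8
```

In the tool's units: -1 mm is -0.02.

```bash
echo '{"wx": [0,0],"wy": [0,0],"wz": [0,0],"tx": [0,0],"ty": [-0.02,0],"tz": [0.02,0],"jaw": [0,0]}' | python3 inch.py
echo '{"wx": [0,0],"wy": [0,0],"wz": [0,0],"tx": [0,0],"ty": [-0.02,0],"tz": [0.02,0],"jaw": [0,0]}' | python3 inch.py
```

```text
clock: 4.3
tcp_pos: [573.4, 63.0, 134.5]
eef_rot: [0.001, 0.77, 0.638, -0.001]
force: [-11.1, -2.1, 19.6]
width: 9.9
grasp_force: 60.4
clock: 4.5
tcp_pos: [573.3, 63.1, 134.4]
eef_rot: [0.001, 0.77, 0.638, 0.0]
force: [-11.6, -3.2, 24.7]
width: 10.0
grasp_force: 61.1
```

Hard stop reached, at 25 N. Turning clockwise (+rz about the downward tool axis).

In the tool's units: 0.12 rad / 1.5708 = 0.0764.

```bash
echo '{"wx": [0,0,0,0],"wy": [0,0,0,0],"wz": [0.0764,0.0764,0.0764,0.0764],"tx": [0,0,0,0],"ty": [0,0,0,0],"tz": [0,0,0,0],"jaw": [0,0,0,0]}' | python3 inch.py
```

```text
clock: 4.9
tcp_pos: [573.4, 63.0, 134.4]
eef_rot: [0.001, 0.901, 0.434, 0.0]
force: [-11.5, -2.8, 23.4]
width: 9.9
grasp_force: 60.9
```

In the tool's units: 0.12 rad / 1.5708 = 0.0764.

```bash
python3 -c "
from station import env;print(env.state()['wrist_torque'])"; echo '{"wx": [0,0,0],"wy": [0,0,0],"wz": [0.0764,0.0764,0],"tx": [0,0,0],"ty": [0,0,0],"tz": [0,0,0],"jaw": [0,0,0]}' | python3 inch.py; python3 -c "
from station import env;print(env.state()['wrist_torque'],env.state()['joints'])"
```

```text
[-0.43202607  2.36840822  0.12721696]
clock: 5.2
tcp_pos: [573.3, 63.0, 134.4]
eef_rot: [0.001, 0.946, 0.324, 0.001]
force: [-11.6, -1.5, 23.5]
width: 10.1
grasp_force: 61.0
[-0.45583878  2.26946179 -0.152543  ] [ 0.04856817  0.44983705 -0.34212187  1.86591515  0.1970966   0.85712905
 -1.30273322]
```

In the tool's units: 0.12 rad / 1.5708 = 0.0764.

```bash
echo '{"wx": [0,0,0,0,0],"wy": [0,0,0,0,0],"wz": [0.0764,0.0764,0.0764,0.0764,0.0764],"tx": [0,0,0,0,0],"ty": [0,0,0,0,0],"tz": [0,0,0,0,0],"jaw": [0,0,0,0,0]}' | python3 inch.py; python3 -c "
from station import env;print(env.state()['wrist_torque'])"; echo '{"wx": [0,0,0],"wy": [0,0,0],"wz": [0.0382,0.0382,0],"tx": [0,0,0],"ty": [0,0,0],"tz": [0,0,0],"jaw": [0,0,0]}' | python3 inch.py; python3 -c "
from station import env;print(env.state()['wrist_torque'])"
```

```text
clock: 5.7
tcp_pos: [573.3, 62.9, 134.4]
eef_rot: [0.001, 1.0, 0.029, 0.001]
force: [-10.6, -2.0, 22.9]
width: 10.0
grasp_force: 60.8
[-0.56812083  2.29752159  0.1331751 ]
clock: 6.0
tcp_pos: [573.2, 62.9, 134.4]
eef_rot: [0.001, 1.0, -0.028, 0.001]
force: [-11.5, -2.2, 23.1]
width: 10.3
grasp_force: 63.6
[-0.57453585  2.3357004   0.5581423 ]
```

In the tool's units: 0.05 rad / 1.5708 = 0.0318.

```bash
echo '{"wx": [0,0],"wy": [0,0],"wz": [0.0318,0],"tx": [0,0],"ty": [0,0],"tz": [0,0],"jaw": [0,0]}' | python3 inch.py; python3 -c "
from station import env;print(env.state()['wrist_torque'],env.state()['eef_rot'])"
```

```text
clock: 6.2
tcp_pos: [573.2, 62.9, 134.4]
eef_rot: [0.001, 0.999, -0.052, 0.001]
force: [-10.1, -3.3, 24.7]
width: 10.2
grasp_force: 78.8
[-0.67306386  2.38959942  1.36550713] [ 1.12400121e-03  9.98656861e-01 -5.17917809e-02  9.06108772e-04]
```

Hard stop confirmed by the torque rise. I'll relax the torque, ease the press, open and go up.

In the tool's units: -2 mm is -0.04, -0.06 rad / 1.5708 = -0.0382.

```bash
echo '{"wx": [0,0,0],"wy": [0,0,0],"wz": [-0.0382,0,0],"tx": [0,0,0],"ty": [0,0,0],"tz": [-0.04,-0.04,0],"jaw": [0,0,0]}' | python3 inch.py; python3 -c "
from station import env;print(env.state()['wrist_torque'])"; echo '{"wx": [0,0,0,0],"wy": [0,0,0,0],"wz": [0,0,0,0],"tx": [0,0,0,0],"ty": [0,0,0,0],"tz": [0,0,0,0],"jaw": [30,50,60,60]}' | python3 inch.py
```

```text
clock: 6.5
tcp_pos: [573.2, 62.9, 135.6]
eef_rot: [0.0, 1.0, -0.024, 0.0]
force: [-2.6, -0.4, 3.2]
width: 9.9
grasp_force: 60.7
[-0.32727983  0.53004588  0.4938804 ]
clock: 6.9
tcp_pos: [573.2, 63.3, 135.3]
eef_rot: [-0.0, 1.0, -0.024, 0.0]
force: [-0.7, 0.2, 0.2]
width: 60.0
grasp_force: 0.0
```

In the tool's units: -40 mm is -0.8, -20 mm is -0.4.

```bash
echo '{"wx": [0,0,0],"wy": [0,0,0],"wz": [0,0,0],"tx": [0,0,0],"ty": [0,0,0],"tz": [-0.4,-0.8,-0.8],"jaw": [60,60,60]}' | python3 inch.py
python3 - <<'E'
from station import env
from h import *
c=env.capture("wrist");np.savez("pics/w3.npz",**c);cv2.imwrite("pics/w3.png",c["pixels"])
E
```

```text
clock: 7.2
tcp_pos: [572.4, 63.2, 235.9]
eef_rot: [0.0, 1.0, -0.024, -0.001]
force: [1.0, 0.8, 0.3]
width: 60.0
grasp_force: 0.0
```

View pics/w3.png

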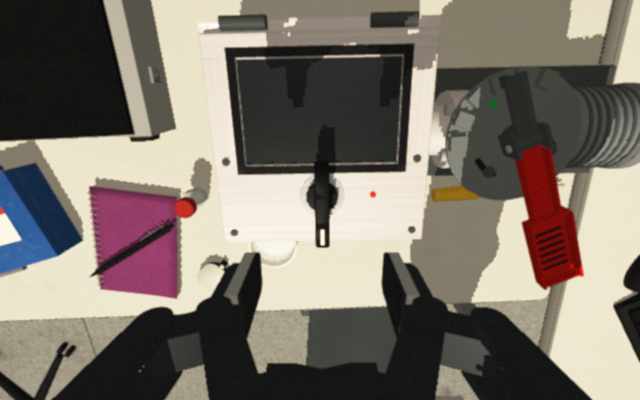

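The wing now lies along cabinet x, from (320,155) to (322,245), with the white mark to the front. The lever trough is centred near (552,245) and the dab is at (492,103).

Run:
```python
from h import *
c=dict(np.load("pics/w3.npz"))
for q in[(320,175),(322,238),(270,230),(380,230),(280,190),(235,225),(400,220)]:print(q,P(c,*q).round(1))
a,b=P(c,320,160,166),P(c,322,245,166);print("wing ang",np.arctan2(*(a-b)[1::-1]))
K,R,t=c["intrinsics"],c["R"],c["t"]
v,u=np.mgrid[:400,:640];d=np.stack([(u-K[0,2])/K[0,0],(v-K[1,2])/K[1,1],np.ones_like(u)],-1)*c["z_map"][...,None]
X=(d-t)@R
im=cv2.cvtColor(c["pixels"],cv2.COLOR_BGR2HSV)
m=((im[...,0]<6)|(im[...,0]>174))&(im[...,1]>200)&(u>500)&(u<600)&(v<300)&(X[...,2]>110)&(X[...,2]<160)
p=X[m];mu=p.mean(0);w,V=np.linalg.eigh(np.cov(p[:,:2].T));ax=V[:,1]*-np.sign(V[0,1]);print(mu,ax,"d",np.arctan2(-ax[1],-ax[0])+.03)
s=(p[:,:2]-mu[:2])@ax;print("s range",np.percentile(s,[0.5,99.5]),"end",mu[:2]+ax*np.percentile(s,99.5))
A=np.array([610.4,-94]);e=mu[:2]+ax*np.percentile(s,99.5);print("end-axis",np.linalg.norm(e-A),"axis from end",e-ax*138)
lat=(p[:,:2]-mu[:2])@[-ax[1],ax[0]]
for k in range(-50,70,8):
    q=abs(s-k)<4
    if q.sum()>3:print(k,p[q&(abs(lat)<8),2].mean().round(1),np.ptp(lat[q]).round(0),((lat[q].max()+lat[q].min())/2).round(1))
dab=P(c,492,103,128);print("dab",dab,P(c,492,103),"pad",P(c,552,245,134))
```

```text
(320, 175) [600.3  62.5 162.5]
(322, 238) [553.2  63.3 165.5]
(270, 230) [542.7 109.5 122.9]
(380, 230) [537.8  12.8 122.3]
(280, 190) [578.3  97.6 121.2]
(235, 225) [548.6 139.7 122.2]
(400, 220) [546.4  -4.5 122.1]
wing ang -0.025790686004605903
[ 545.97621559 -122.22936471  136.34967107] [-0.9176531  -0.39738243] d 0.43866261755869806
s range [-65.99302574  62.94383586] end [ 488.21560976 -147.2421392 ]
end-axis 133.28072105385314 axis from end [614.85173695 -92.40336378]
-50 138.2 22.0 -0.5
-42 137.7 23.0 -0.6
-34 137.1 22.0 -1.1
-26 136.4 22.0 -0.9
-18 135.7 21.0 -1.3
-10 135.1 23.0 -0.6
-2 138.7 34.0 -1.4
6 133.6 34.0 -1.4
14 132.9 34.0 -1.6
22 132.2 34.0 -2.0
30 131.7 34.0 -2.0
38 131.1 34.0 -2.2
46 130.4 34.0 -2.2
54 129.7 34.0 -2.0
62 131.6 33.0 -2.4
dab [641.11265921 -69.26944789 128.        ] [640.72579234 -72.94303983 120.89279175] pad [ 522.0723064  -132.08021821  134.        ]
```

The hatch is shut at 122.5 mm all over. Next I go above the trough at about (517,-132), turn the tool so its y runs along the lever, and close the fingers.

In the tool's units: 39.5 mm is 0.79, -9 mm is -0.18.

```bash
echo '{"wx": [0,0,0,0,0],"wy": [0,0,0,0,0],"wz": [0,0,0,0,0],"tx": [-0.18,-0.18,-0.18,-0.18,-0.18],"ty": [0.79,0.79,0.79,0.79,0.79],"tz": [0,0,0,0,0],"jaw": [40,20,0,0,0]}' | python3 inch.py
echo '{"wx": [0,0,0,0,0],"wy": [0,0,0,0,0],"wz": [-0.0955,-0.0955,-0.0955,-0.0955,-0.0955],"tx": [0,0,0,0,0],"ty": [0,0,0,0,0],"tz": [0,0,0,0,0],"jaw": [0,0,0,0,0]}' | python3 inch.py
echo '{"wx": [0,0,0,0,0],"wy": [0,0,0,0,0],"wz": [-0.0955,-0.0955,-0.0955,-0.0955,-0.0955],"tx": [0,0,0,0,0],"ty": [0,0,0,0,0],"tz": [0,0,0,0,0],"jaw": [0,0,0,0,0]}' | python3 inch.py
echo '{"wx": [0,0,0,0,0],"wy": [0,0,0,0,0],"wz": [-0.0955,-0.0955,-0.0955,-0.0255,0],"tx": [0,0,0,0,0],"ty": [0,0,0,0,0],"tz": [0.2,0.4,0.4,0,0],"jaw": [0,0,0,0,0]}' | python3 inch.py
python3 - <<'E'
from station import env
from h import *
for n in("scene","top"):
    c=env.capture(n);np.savez(f"pics/{n}2.npz",**c)
    u,v=map(int,proj(c,[517,-132,150]));im=c["pixels"][max(v-60,0):v+60,u-80:u+80];cv2.imwrite(f"pics/{n}2.png",cv2.resize(im,None,fx=3,fy=3,interpolation=cv2.INTER_CUBIC))
a=cv2.imread("pics/scene2.png");b=cv2.imread("pics/top2.png");cv2.imwrite("pics/both2.png",cv2.resize(np.vstack([a,b]),(400,600)))
print(env.state()["joints"])
E
```

```text
clock: 7.75
tcp_pos: [518.2, -133.4, 235.3]
eef_rot: [0.0, 1.0, -0.024, 0.0]
force: [0.0, 0.6, 0.5]
width: -0.0
grasp_force: 0.0
clock: 8.25
tcp_pos: [518.7, -132.0, 235.2]
eef_rot: [0.0, 0.938, 0.347, 0.0]
force: [-0.2, -0.4, -0.6]
width: 0.0
grasp_force: 0.0
clock: 8.75
tcp_pos: [518.7, -131.9, 235.2]
eef_rot: [0.0, 0.746, 0.666, 0.0]
force: [-0.7, -0.4, 0.6]
width: -0.3
grasp_force: 0.0
clock: 9.25
tcp_pos: [518.4, -131.9, 184.6]
eef_rot: [-0.001, 0.564, 0.826, -0.0]
force: [0.2, -0.4, -0.1]
width: 0.1
grasp_force: 0.0
[ 0.46203496  0.32919646 -0.39914541  1.91477926  0.15768487  0.92711809
  0.35765347]
```

View pics/both2.png

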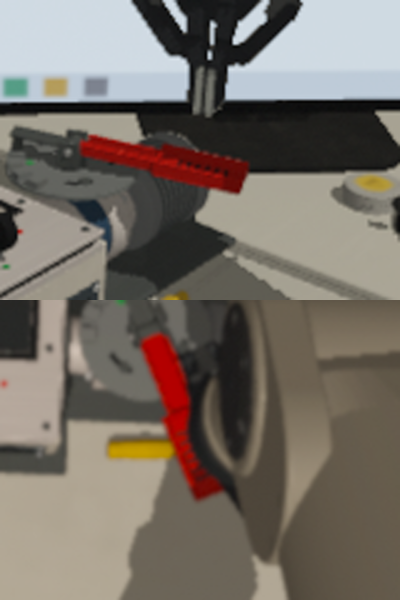

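The fingers stand closed above the trough, and my fits put them within 1 mm of its centre line. Descending.

In the tool's units: 20 mm is 0.4, 5 mm is 0.1.

```bash
echo '{"wx": [0,0,0,0],"wy": [0,0,0,0],"wz": [0,0,0,0],"tx": [0,0,0,0],"ty": [0,0,0,0],"tz": [0.4,0.4,0.1,0],"jaw": [0,0,0,0]}' | python3 inch.py
echo '{"wx": [0,0,0],"wy": [0,0,0],"wz": [0,0,0],"tx": [0,0,0],"ty": [0,0,0],"tz": [0.08,0.06,0],"jaw": [0,0,0]}' | python3 inch.py
```

```text
clock: 9.75
tcp_pos: [518.5, -131.8, 140.2]
eef_rot: [-0.0, 0.564, 0.826, -0.0]
force: [0.4, 0.4, 0.7]
width: 0.5
grasp_force: 0.0
clock: 10.05
tcp_pos: [518.8, -132.0, 133.5]
eef_rot: [0.0, 0.564, 0.826, 0.0]
force: [0.3, -0.2, 0.5]
width: -0.2
grasp_force: 0.0
```

In the tool's units: 3 mm is 0.06.

```bash
echo '{"wx": [0,0],"wy": [0,0],"wz": [0,0],"tx": [0,0],"ty": [0,0],"tz": [0.06,0],"jaw": [0,0]}' | python3 inch.py
echo '{"wx": [0,0],"wy": [0,0],"wz": [0,0],"tx": [0,0],"ty": [0,0],"tz": [0.06,0],"jaw": [0,0]}' | python3 inch.py
```

```text
clock: 10.25
tcp_pos: [519.2, -132.0, 130.9]
eef_rot: [0.001, 0.564, 0.826, 0.0]
force: [-1.7, -0.0, 6.7]
width: -0.3
grasp_force: 3.4
clock: 10.45
tcp_pos: [519.5, -132.0, 128.2]
eef_rot: [0.001, 0.564, 0.826, 0.0]
force: [-1.3, 0.2, 8.0]
width: -0.1
grasp_force: 3.9
```

In the tool's units: 2 mm is 0.04.

```bash
echo '{"wx": [0,0],"wy": [0,0],"wz": [0,0],"tx": [0,0],"ty": [0,0],"tz": [0.04,0],"jaw": [0,0]}' | python3 inch.py
echo '{"wx": [0,0,0,0],"wy": [0,0,0,0],"wz": [-0.0255,-0.0255,-0.0255,0],"tx": [-0.08,-0.08,-0.08,0],"ty": [0,0,0,0],"tz": [0,0,0,0],"jaw": [0,0,0,0]}' | python3 inch.py
```

```text
clock: 10.65
tcp_pos: [519.7, -131.9, 126.3]
eef_rot: [0.001, 0.564, 0.826, 0.0]
force: [-1.4, 0.8, 8.8]
width: -0.1
grasp_force: 4.1
clock: 11.05
tcp_pos: [525.2, -143.5, 126.7]
eef_rot: [0.002, 0.513, 0.858, 0.001]
force: [0.4, -0.7, 8.1]
width: 0.3
grasp_force: 4.0
```

In the tool's units: -4 mm is -0.08, 0.5 mm is 0.01, -0.04 rad / 1.5708 = -0.0255.

```bash
echo '{"wx": [0,0,0],"wy": [0,0,0],"wz": [-0.0255,-0.0255,0],"tx": [-0.08,-0.08,0],"ty": [0,0,0],"tz": [0.01,0,0],"jaw": [0,0,0]}' | python3 inch.py
cat > lev.py <<'E'
from station import env
from h import *
c=env.capture("scene")
K,R,t=c["intrinsics"],c["R"],c["t"]
v,u=np.mgrid[:400,:640];d=np.stack([(u-K[0,2])/K[0,0],(v-K[1,2])/K[1,1],np.ones_like(u)],-1)*c["z_map"][...,None]
X=(d-t)@R
im=cv2.cvtColor(c["pixels"],cv2.COLOR_BGR2HSV)
m=((im[...,0]<6)|(im[...,0]>174))&(im[...,1]>200)&(X[...,2]>110)&(X[...,2]<165)&(abs(X[...,0]-550)<90)&(abs(X[...,1]+140)<70)
p=X[m];mu=p.mean(0);w,V=np.linalg.eigh(np.cov(p[:,:2].T));ax=V[:,1]*-np.sign(V[0,1])
r=mu[:2]-[611.5,-93.5];s=(p[:,:2]-mu[:2])@ax
print(m.sum(),mu.round(1),"d axis-fit",np.arctan2(-ax[1],-ax[0])+.03,"d from centroid",np.arctan2(-r[1],-r[0])+.03,"slope",np.polyfit(s,p[:,2],1)[0])
st=env.state();q=np.array(st["tcp_pos"])[:2]-[611.5,-93.5];print("tcp d",np.arctan2(-q[1],-q[0])+.03,np.hypot(*q),st["force"],st["wrist_torque"],st["tcp_pos"])
E
python3 lev.py
python3 - <<'E'
import numpy as np,cv2
from h import *
E
```

```text
clock: 11.35
tcp_pos: [529.5, -150.3, 126.4]
eef_rot: [0.002, 0.479, 0.878, 0.001]
force: [0.3, -0.1, 8.7]
width: 0.1
grasp_force: 4.1
554 [ 549.1 -131.5  133.8] d axis-fit 0.5978817306397121 d from centroid 0.5770251273160484 slope -0.12380376100051306
tcp d 0.6356590760991429 99.78709931010405 [-0.15059401  0.04618876  8.11674556] [-0.10567518 -0.10743793  0.00433964] [ 529.46232527 -150.30919919  126.39512195]
```

Lever is about 0.59 now. I raise the tip to just above land height, so the force disappears while the pawl rides on the land and jumps back when it drops into the notch.

In the tool's units: -4 mm is -0.08.

```bash
echo '{"wx": [0,0,0],"wy": [0,0,0],"wz": [0,0,0],"tx": [0,0,0],"ty": [0,0,0],"tz": [-0.08,-0.08,0],"jaw": [0,0,0]}' | python3 inch.py; python3 lev.py
```

```text
clock: 11.7
tcp_pos: [528.8, -150.6, 134.5]
eef_rot: [0.002, 0.479, 0.878, 0.0]
force: [-0.4, -0.7, 7.1]
width: -0.2
grasp_force: 3.3
562 [ 548.8 -131.6  139.9] d axis-fit 0.5983700434401533 d from centroid 0.5764320771678266 slope -0.04349956212280175
tcp d 0.6341489122319444 100.47742239940678 [ 0.50708833 -0.80044345  5.73580003] [-0.20364549 -0.00384266  0.02583324] [ 528.8085015  -150.57739034  134.29346112]
```

The force persists above land height, so the pawl seems to be entering a notch already. Raising further.

In the tool's units: -3 mm is -0.06.

```bash
echo '{"wx": [0,0],"wy": [0,0],"wz": [0,0],"tx": [0,0],"ty": [0,0],"tz": [-0.06,0],"jaw": [0,0]}' | python3 inch.py; echo '{"wx": [0,0],"wy": [0,0],"wz": [0,0],"tx": [0,0],"ty": [0,0],"tz": [-0.06,0],"jaw": [0,0]}' | python3 inch.py;  python3 lev.py
```

```text
clock: 11.95
tcp_pos: [528.7, -150.6, 137.2]
eef_rot: [0.002, 0.479, 0.878, 0.0]
force: [-0.4, -1.3, 6.0]
width: -0.0
grasp_force: 3.0
clock: 12.15
tcp_pos: [528.6, -150.5, 140.0]
eef_rot: [0.001, 0.479, 0.878, 0.0]
force: [1.1, -0.4, 5.1]
width: -0.2
grasp_force: 2.6
560 [ 547.6 -131.8  144. ] d axis-fit 0.592329443474765 d from centroid 0.5700016021591235 slope 0.007814154823921338
tcp d 0.6324596490517633 100.61285927493049 [ 1.77523994 -1.68106752  5.45403923] [-0.30580105 -0.30369485 -0.03180162] [ 528.60060836 -150.51436939  139.92800839]
```

In the tool's units: -3 mm is -0.06.

```bash
echo '{"wx": [0,0],"wy": [0,0],"wz": [0,0],"tx": [0,0],"ty": [0,0],"tz": [-0.06,0],"jaw": [0,0]}' | python3 inch.py; echo '{"wx": [0,0,0],"wy": [0,0,0],"wz": [0,0,0],"tx": [-0.06,-0.06,0],"ty": [0,0,0],"tz": [0,0,0],"jaw": [0,0,0]}' | python3 inch.py; python3 lev.py; echo '{"wx": [0,0,0],"wy": [0,0,0],"wz": [0,0,0],"tx": [0.12,0.06,0],"ty": [0,0,0],"tz": [0,0,0],"jaw": [0,0,0]}' | python3 inch.py; python3 lev.py
```

```text
clock: 12.4
tcp_pos: [527.2, -149.7, 141.9]
eef_rot: [-0.0, 0.479, 0.878, 0.0]
force: [0.4, -0.0, 0.6]
width: 0.4
grasp_force: 0.3
clock: 12.7
tcp_pos: [530.6, -155.1, 141.6]
eef_rot: [-0.0, 0.479, 0.878, -0.0]
force: [-1.5, 0.4, 1.9]
width: -0.3
grasp_force: 0.9
575 [ 550.  -133.9  144.5] d axis-fit 0.6237538151646813 d from centroid 0.6106158901672581 slope 0.01624054255851576
tcp d 0.6812592827190254 101.69612025271414 [-0.27472716 -0.13110689  1.37267394] [ 0.0872457  -0.00503976 -0.0006774 ] [ 530.61893316 -155.14701048  141.61819403]
clock: 13.05
tcp_pos: [526.0, -147.7, 142.0]
eef_rot: [0.001, 0.479, 0.878, -0.0]
force: [1.8, -1.9, -0.3]
width: -0.0
grasp_force: 1.6
558 [ 547.4 -131.3  144.7] d axis-fit 0.5777964827245865 d from centroid 0.562199218024196 slope 0.01899636309616544
tcp d 0.5947613442021363 101.22046669597295 [ 1.78133429 -2.43663812 -0.27128366] [-0.4455501  -0.4702681   0.01075017] [ 525.99741617 -147.67463463  141.96641668]
```

Between the two side pushes the lever moved only 0.046 rad, which matches the locked play. I'll retreat and check that it's the notch with the green dab.

In the tool's units: -50 mm is -1, 35 mm is 0.7.

```bash
echo '{"wx": [0,0,0,0,0],"wy": [0,0,0,0,0],"wz": [0,0,0,0,0],"tx": [-0.06,0,0,0.7,0.7],"ty": [0,0,0,-0.6,-0.6],"tz": [0,-0.6,-1,0,0],"jaw": [0,0,0,0,0]}' | python3 inch.py; echo '{"wx": [0,0,0,0],"wy": [0,0,0,0],"wz": [0,0,0,0],"tx": [0.7,0.7,0.7,0],"ty": [-0.6,-0.6,-0.6,0],"tz": [0,0,0,0],"jaw": [0,0,0,0]}' | python3 inch.py
python3 lev.py
python3 - <<'E'
from station import env
from h import *
c=env.capture("top");np.savez("pics/top3.npz",**c)
u,v=map(int,proj(c,[580,-110,130]));a=cv2.resize(c["pixels"][v-60:v+60,u-80:u+80],None,fx=5,fy=5,interpolation=cv2.INTER_CUBIC)
cv2.imwrite("pics/top3.png",a);print(u-80,v-60)
E
```

```text
clock: 13.6
tcp_pos: [439.2, -122.8, 222.8]
eef_rot: [0.001, 0.479, 0.878, 0.001]
force: [-1.2, -0.3, 0.4]
width: -0.1
grasp_force: 0.0
clock: 14.0
tcp_pos: [300.1, -82.9, 220.5]
eef_rot: [-0.002, 0.479, 0.878, -0.002]
force: [-0.0, -0.9, -0.1]
width: -0.1
grasp_force: 0.0
641 [ 546.6 -135.8  144.8] d axis-fit 0.6446309679089252 d from centroid 0.6078101843908635 slope 0.016947573487135697
tcp d -0.0023751681399368924 307.97496182523287 [ 1.4637116  -0.49995723  0.11984872] [-0.037065   -0.03085174 -0.02693457] [303.68642629 -83.53100054 221.40075939]
302 140
```

View pics/top3.png

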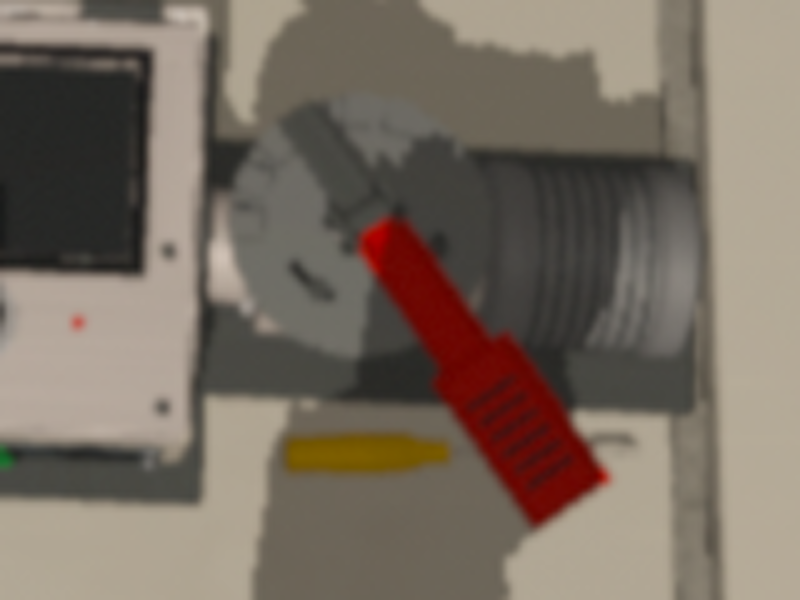

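The tail now covers the green dab, which was visible beside it before. The lever runs from (305,112) to (570,503), about 0.63 rad, so it's locked in the middle notch. The screwdriver at (365,453) hasn't moved.

```bash
python3 -c "
from station import env;print(env.job_done())"
```

```text
the job is handed in; nothing more can be done
None
```

I latched the hatch (wing knob turned clockwise to its stop) and locked the damper lever in the middle (green-dab) notch at roughly 0.63 rad, about 36° rather than 45°, then handed the job in at about 14 s; the verdict wasn't shown.

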